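Clip the auxiliary block on a contactor and hang the unit on its rail

TASK

On the bench, clip the light-grey auxiliary block squarely onto the front of the dark contactor: toe under the fixed bridge, then press the other end down until the yellow clip snaps over it. Then hang the two as one unit on the panel's rail, in the free space between the breakers and the terminals, with the yellow release tab on the panel's near side: hook the claw under the rail's far edge, swing down and press until the latch snaps. Let go, and leave the other things on the bench where they are.

Things in the scene. Friction and masses are not known exactly. Their poses are not given: they have to be found in the camera images.
- panel: control-panel plate fixed flat on the bench, 220 (x) x 340 (y) x 3 mm. Origin: centre of its underside; z up, x away from the robot. A top-hat rail 35 mm wide runs along y at x=0, free from y=-81 to +83 mm; beyond stand terminals (-y, 50 mm high) and cream breakers (+y, 86 mm high). Wiring ducts, 42 mm high, lie at |x| 73 to 107 mm
- rail_mid (a point): on the rail's top face and centre line, middle of the free stretch (panel frame 0, 0, 18 mm); axes as the panel's. The rail reaches to x=+-17.5 mm from here; both edges are flanges 2.3 mm thick that stick out 4 mm over a free space 12.7 mm high
- rail_far_edge (a point): upper corner of the rail's far edge (panel frame 17.5, 0, 18 mm), under which the claw hooks; same section all along y
- contactor: dark grey contactor standing on its back, front up: 90 mm long (x), 52 mm wide (y, flat sides, grip here between z=25 and 66), front plate at z=66 mm, 0.36 to 0.52 kg. Origin: centre of its underside. Legs x=18.5 to 31 mm at both ends, 9 mm high, with the rail channel between; the housing above is 90 mm long. Light-grey bridge on its front at +x, yellow clip on its front and yellow tab at -x
- rail_channel (a point): middle of the roof of the rail channel across the contactor's back (contactor frame 0, 0, 9 mm), channel x -18.5 to 18.5 mm: this face lies on the rail's top when mounted; axes as the contactor's
- claw_slot (a point): inner upper corner of the slot above the fixed claw (contactor frame 18.5, 0, 9 mm). The claw, z 0 to 4.6 mm, reaches inwards to x=14.8 mm: a slot 4.4 mm high, 3.7 mm deep, open towards -x, for the rail's far edge. It goes on with the contactor's +x end tipped 15 to 20 degrees down; then swing the -x end down
- front_plate (a point): middle of the contactor's flat front plate (contactor frame 0, 0, 66 mm), where the block's origin comes to lie; axes as the contactor's
- toe_pocket (a point): end wall of the pocket under the bridge, at the front plate's level (contactor frame 33.8, 0, 66 mm). The pocket is 27 mm wide, 5.5 mm high and open towards -x; the bridge above it spans x=29.5 to 39.5 mm and is 9.5 mm high over the plate
- release_tab (a point): top of the yellow release tab of the rail latch, sticking out at the contactor's -x end (contactor frame -50, 0, 5.8 mm)
- rail_latch (a joint): travel (m) of the sprung rail latch: 0 fully in (also once snapped under the rail's near edge), to 0.005 pushed back. Nose at contactor x=-14.5, z 0.9 to 6 mm, bevelled below. It meets the rail with the contactor about 13 degrees from level; about 5 to 12 N down at the latch snaps it in
- front_clip (a joint): travel (m) of the sprung front clip: 0 fully in (also once snapped over the block's tongue), to 0.005 pushed back. Nose at contactor x=-30 mm, holding face 4.7 mm and bevelled top 11 mm above the front plate. It meets the tongue with the block about 10 degrees from level; about 5 to 10 N down at that tongue snaps it in
- aux_block: light-grey block standing upright, 0.07 kg, 44 mm wide (y, flat sides, grip here), body 50 mm long (x), 30 mm high, with a tongue 24 mm wide and 4 mm thick at each end of its underside, to x=+-33 mm; green stripe on top near +x. Origin: centre of its underside. Either tongue may be the toe. It goes under the bridge tipped 11 to 15 degrees, toe down
- hex_key_a: green T-handle hex key, bystander
- hex_key_b: red T-handle hex key, bystander
- block_123: steel set-up block 76 x 51 x 25 mm, bystander
- screwdriver: orange screwdriver 190 mm, bystander
- spare_breaker: spare cream circuit breaker lying on its side, bystander
- foam_pad: blue and yellow foam pad 94 x 64 x 46 mm, bystander
- tool_holder: steel collet chuck standing on its nut, 43 mm across, 83 mm high, bystander

How it is judged:
By the outcome, as a careful person would: the job done as asked, in the order asked, and still so for the second after the job is handed in, with the robot touching nothing.
It also fails if it takes over 61 s, if anything falls off the work surface, if the arm or the gripper's body presses on something with over 40 N, if the wrist force passes 120 N, or if a joint passes its speed limit or range.

ROBOT

A 6-joint arm with a two-finger parallel gripper is mounted at the origin on the work surface. World frame = base frame: x ahead of the robot, y to its left, z up, the work surface at z = 0. Lengths are in m, angles in rad, forces in N, time in s.
With the tool pointing down it reaches from about 0.3 to 0.775 m from the base axis. Payload 14.6 kg.
Tool frame: the origin (TCP) lies on the centre line of the jaws, within the pads' length; the fingertips stand 25 mm ahead of it and the grasp point (between the pads) lies 6 mm ahead of it (ctrl.tip_reach is the distance from the TCP to the fingertips, in m); z points along the fingers, y is the line along which they close (so a half turn about z gives the same grasp; the last joint's range is limited). The gripper opens to 94 mm and grips with 3 to 60 N. Pads are 16 mm wide; open, the fingers measure 119 mm over their backs; the gripper's body (75 mm by 177 mm) begins 78 mm behind the grasp point.
Start: joints at [-1.249, 0.3, 1.521, -0, 1.321, -0.067], TCP at [0.208, -0.509, 0.23] pointing down, gripper open.
Joint ranges: [-3.03, 3.03], [-0.79, 2.21], [0.23, 2.52], [-1.04, 4.18], [0, 3.07], [-2.55, 2.55]. Speed limits (rad/s): [2.22, 2.22, 2.57, 3.14, 3.14, 3.14].

INTERFACE

Orientations are given as [roll, pitch, yaw] about the fixed x, y, z axes, in that order (R = Rz(yaw) Ry(pitch) Rx(roll)).
In Python, from station import ctrl gives the robot as it stands. The module is installed in compiled form; this text tells all that it offers.
- The arm moves only by the tool apply_moves, never from a script. Its argument "deltas" is a list of rows, each a list of 7 numbers: the closure in counts, from 0 (fully open) to 255 (shut), then the shift along the world's x, y, z in cm, then the turn, a rotation vector about the world's x, y, z in rad. In form: [[jaw, tx, ty, tz, ax, ay, az], ...]. A call has 1 to 10 rows; each row shifts and turns the commanded pose from where the row before left it; what a row does not reach is not made up. A row lasts 1/10 s, in which the tool goes at most 50 mm and 8.59 degrees, less where a joint would pass 70% of its speed; a pose out of reach is approached as far as the arm can. A call with a gripper value outside its range is refused whole. The fingers move at their own pace and stop on an object; "grip_force" is the grip in N (left out, the last holds). Time passes only in rows, so rows that do not move let the fingers close. It gives the time, the measured TCP pose, the force, the opening and the grip force at its end, in the units of the state.
- ctrl.get_obs(): the state, without advancing time (a new reading comes with each control period).
- ctrl.camera(name): name is "side" or "top" or "wrist"; returns a dict with "img" (400x640x3 uint8, red, green, blue), "K" (3x3 intrinsics, pixels), "pose" (4x4, takes a point from camera to world coordinates); the wrist camera has in their place "hand_eye" (4x4, takes a point from camera to tool coordinates, whose origin is the TCP and whose axes are the flange's). Camera axes: x right, y up, looking along -z (the intrinsics and any distortion apply to the point x, -y, -z); pixel columns grow to the right and rows downward; lengths in m; the calibration is good to about 2 mm. The wrist camera is an equidistant fisheye: a pixel r from the principal point sees the ray r / f radians off the axis. A picture is of the moment at which its call begins: read the wrist's pose just before it. There is no depth.
- ctrl.hand_in(): hands the job in; it is judged then, once.
The state is a dict: "time_s": time; "qpos": joint angles; "joint_vel": joint speeds; "tau": joint torques, N m; "ee_pos": TCP position; "eef_rot": TCP orientation; "force": force on the tool from outside, world axes, zero at the start; "moment": the same for the moment, N m; "grip_width": finger opening in m; "grip_force": force on a finger pad.
Only numpy, scipy, OpenCV 4.12 (cv2) and the standard library are available. Lean on these libraries where they do the work, as an engineer would, in place of code of your own. Each camera call takes 0.05 s, during which the arm holds its last target. There are 200 camera calls.

## Working session

There is one attempt and no reset: what is moved stays moved. The work goes in short steps, Python scripts to look and compute and a tool call to move; the robot and the scene stay as the last step left them, time stands still between calls to the robot, and variables do not carry over. Pictures are saved under pics/ and viewed, at most 10 in all, crops included, and the job is handed in when it is done.

Besides the shell and the picture viewer there is one more tool, called after "Emit:" as name(argument=value, ...) on one line, values as JSON. apply_moves: Moves the arm, as the interface text tells. Its arguments: {"type":"object","properties":{"deltas":{"type":"array"},"grip_force":{"type":"number"}},"required":["deltas"]}

```bash
mkdir -p pics; python3 - <<'E'
from station import ctrl
import cv2,numpy as np
o=ctrl.get_obs();print({k:np.round(v,4).tolist() for k,v in o.items()})
for n in("top","side"):
    c=ctrl.camera(n);cv2.imwrite(f"pics/{n}0.png",c["img"][:,:,::-1]);np.savez(n+"0.npz",**c)
    print(n,np.round(c["K"],2).tolist(),np.round(c["pose"],4).tolist())
c=ctrl.camera("wrist");print({k:np.round(v,4).tolist() for k,v in c.items() if k!="img"});cv2.imwrite("pics/w0.png",c["img"][:,:,::-1])
E
```

```text
{'time_s': 0.0, 'qpos': [-1.2486, 0.3005, 1.5216, -0.0, 1.3207, -0.0666], 'joint_vel': [0.0001, 0.0002, -0.0026, 0.0007, -0.0001, 0.0008], 'tau': [0.0001, -53.1807, -35.2739, 0.0708, 0.0244, -0.0001], 'ee_pos': [0.2084, -0.5087, 0.2299], 'eef_rot': [-3.1405, -0.0001, 0.3888], 'force': [-0.4217, -0.2452, -0.402], 'moment': [0.0153, 0.0167, 0.0399], 'grip_force': 0.0, 'grip_width': 0.0941}
top [[381.22, 0.0, 314.83], [0.0, 381.22, 191.53], [0.0, 0.0, 1.0]] [[-0.0237, 0.9888, -0.1475, 0.423], [-0.9995, -0.0206, 0.0222, 0.1851], [0.0189, 0.148, 0.9888, 0.91], [0.0, 0.0, 0.0, 1.0]]
side [[420.39, 0.0, 315.16], [0.0, 420.39, 198.98], [0.0, 0.0, 1.0]] [[-0.9938, 0.0868, -0.0698, 0.4855], [-0.1087, -0.6203, 0.7768, 0.8523], [0.0241, 0.7795, 0.6259, 0.6225], [0.0, 0.0, 0.0, 1.0]]
{'K': [[309.7069, 0.0, 322.0703], [0.0, 309.7069, 203.1375], [0.0, 0.0, 1.0]], 'hand_eye': [[-0.0007, 0.9737, 0.228, 0.0662], [1.0, 0.0006, 0.0006, 0.0009], [0.0004, 0.228, -0.9737, -0.1551], [0.0, 0.0, 0.0, 1.0]]}
```

View pics/top0.png

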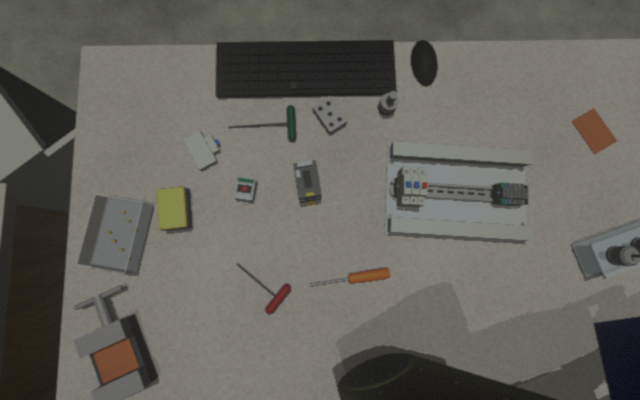

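View pics/side0.png

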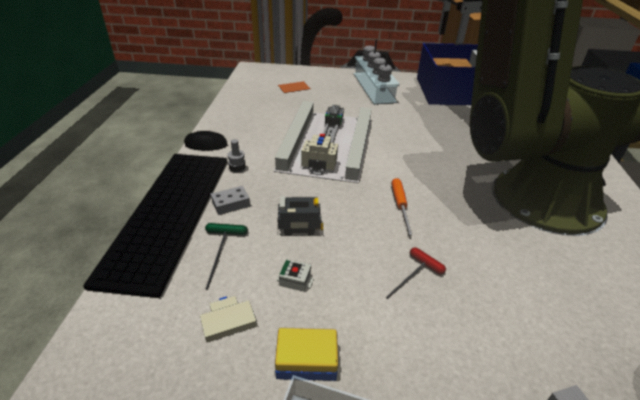

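The top view shows the aux block near (245,189), the contactor near (308,184) and the panel near (458,193). The breakers are at (412,187) and the terminals at (510,194). Next come coarse positions.

```bash
cat > h.py <<'E'
import numpy as np,cv2
from scipy.spatial.transform import Rotation as R
from scipy.optimize import least_squares
F=np.diag([1,-1,-1.])
class Cam:
    def __init__(s,K,T,fish=False): s.K,s.T,s.f=np.array(K),np.array(T),fish
    def proj(s,P):
        P=np.atleast_2d(P);q=(P-s.T[:3,3])@s.T[:3,:3]@F
        if s.f:
            r=np.hypot(q[:,0],q[:,1]);th=np.arctan2(r,q[:,2]);u=q[:,:2]/np.maximum(r,1e-12)[:,None]*th[:,None]
        else: u=q[:,:2]/q[:,2:]
        return u*s.K[0,0]+s.K[:2,2]
    def ray(s,uv):
        u=(np.atleast_2d(uv)-s.K[:2,2])/s.K[0,0]
        if s.f:
            th=np.hypot(u[:,0],u[:,1]);d=np.c_[u/np.maximum(th,1e-12)[:,None]*np.sin(th)[:,None],np.cos(th)]
        else: d=np.c_[u,np.ones(len(u))]
        return d@F@s.T[:3,:3].T
    def at_z(s,uv,z):
        d=s.ray(uv);return s.T[:3,3]+d*((z-s.T[2,3])/d[:,2])[:,None]
def toolT(pos,rpy):
    T=np.eye(4);T[:3,:3]=R.from_euler('xyz',rpy).as_matrix();T[:3,3]=pos;return T
def load(n):
    c=np.load(n+'.npz')
    return Cam(c['K'],toolT(c['pos'],c['rpy'])@c['hand_eye'],True) if 'hand_eye' in c else Cam(c['K'],c['pose'])
def wrist(ctrl,n):
    o=ctrl.get_obs();c=ctrl.camera('wrist');np.savez(n+'.npz',pos=o['ee_pos'],rpy=o['eef_rot'],**c);return c['img'][:,:,::-1].copy()
def fit(cam,obj,uv,z,x0):
    # planar pose x,y,yaw at base height z
    obj=np.array(obj,float)
    def w(p): return obj@R.from_euler('z',p[2]).as_matrix().T+[p[0],p[1],z]
    r=least_squares(lambda p:(cam.proj(w(p))-uv).ravel(),x0);return r.x,(cam.proj(w(r.x))-uv)
E
python3 - <<'E'
from h import *
t=load('top0');print(t.at_z([[245,187]],.03).round(3),t.at_z([[308,184]],.066).round(3),t.at_z([[458,193]],.018).round(3))
print(t.at_z([[387,238],[526,241],[389,145],[532,152]],.003).round(3))
i=cv2.imread('pics/top0.png');a=cv2.resize(i[150:215,228:332],None,fx=7,fy=7,interpolation=cv2.INTER_CUBIC);cv2.imwrite('pics/c0.png',a)
E
```

```text
[[0.568 0.328 0.03 ]] [[0.566 0.181 0.066]] [[ 0.545 -0.176  0.018]]
[[ 0.443 -0.004  0.003]
 [ 0.428 -0.336  0.003]
 [ 0.67  -0.02   0.003]
 [ 0.646 -0.374  0.003]]
```

Emit:
apply_moves(deltas=[[0,2.7,3.4,0.7,0,0,-0.04],[0,2.7,3.4,0.7,0,0,-0.04],[0,2.7,3.4,0.7,0,0,-0.04],[0,2.7,3.4,0.7,0,0,-0.04],[0,2.7,3.4,0.7,0,0,-0.04],[0,2.7,3.4,0.7,0,0,-0.04],[0,2.7,3.4,0.7,0,0,-0.04],[0,2.7,3.4,0.7,0,0,-0.04],[0,2.7,3.4,0.7,0,0,-0.04],[0,2.7,3.4,0.7,0,0,-0.04]])

```text
time_s: 1.15
ee_pos: [0.4793, -0.1673, 0.3007]
eef_rot: [3.142, 0.0, -0.013]
force: [0.5, 0.5, 1.3]
grip_width: 0.094
grip_force: 0.0
```

Emit:
apply_moves(deltas=[[0,0,0,0,0,0,0],[0,0,0,0,0,0,0]])

```text
time_s: 1.35
ee_pos: [0.4786, -0.1685, 0.3001]
eef_rot: [-3.142, 0.001, -0.009]
force: [-0.6, 0.1, 0.3]
grip_width: 0.0941
grip_force: 0.0
```

```bash
python3 - <<'E'
from station import ctrl
from h import *
cv2.imwrite('pics/w1.png',wrist(ctrl,'w1'));o=ctrl.get_obs();print(o['ee_pos'],o['eef_rot'],o['joint_vel'].round(3) if hasattr(o['joint_vel'],'round') else '')
E
```

```text
[ 0.4781312  -0.16921129  0.30002365] [-3.14148027e+00  8.17591573e-04 -1.04732392e-02] [-0.025 -0.006  0.005 -0.001  0.001  0.   ]
```

Emit:
apply_moves(deltas=[[0,0.2,4.3,-0.5,0,0,0],[0,0.2,4.3,-0.5,0,0,0],[0,0.2,4.3,-0.5,0,0,0],[0,0.2,4.3,-0.5,0,0,0],[0,0.2,4.3,-0.5,0,0,0],[0,0.2,4.3,-0.5,0,0,0],[0,0.2,4.3,-0.5,0,0,0],[0,0.2,4.3,-0.5,0,0,0],[0,0.2,4.3,-0.5,0,0,0],[0,0,0,0,0,0,0]])

```text
time_s: 2.4
ee_pos: [0.4961, 0.2202, 0.2541]
eef_rot: [3.141, 0.002, -0.009]
force: [0.1, -1.0, 0.3]
grip_width: 0.0942
grip_force: 0.0
```

Emit:
apply_moves(deltas=[[0,0,0,0,0,0,0],[0,0,0,0,0,0,0]])

```text
time_s: 2.6
ee_pos: [0.4968, 0.2164, 0.2555]
eef_rot: [3.141, 0.0, -0.013]
force: [-1.0, -1.0, -0.4]
grip_width: 0.094
grip_force: 0.0
```

```bash
python3 - <<'E'
from station import ctrl
from h import *
a=wrist(ctrl,'w2');cv2.imwrite('pics/w2.png',a);o=ctrl.get_obs();print(o['time_s'],o['ee_pos'],o['eef_rot'])
b=cv2.imread('pics/w1.png')
c=load('w2');print(c.proj([[.568,.328,.03],[.566,.181,.066]]),load('w1').proj([[.545,-.176,.018]]))
E
```

```text
2.65 [0.49679308 0.21641967 0.25567332] [ 3.14154779e+00 -2.59727483e-04 -1.31535788e-02]
[[231.83961477 131.29018466]
 [352.82057128 129.17478296]] [[326.70949678 131.70952013]]
```

View pics/w2.png

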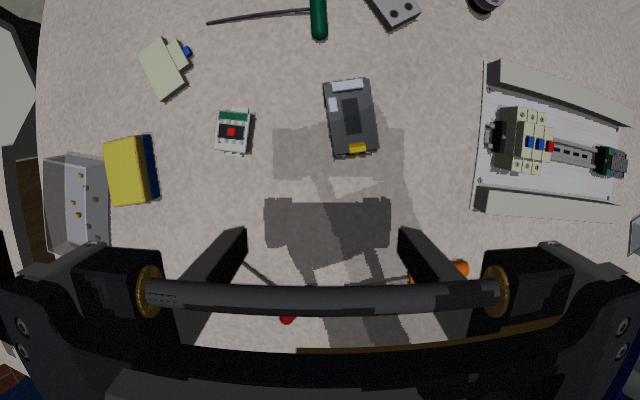

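The aux block is near (234,131) with its green stripe on the far (+x) side. The contactor is near (350,118) with the bridge far (345,84) and the yellow clip near (357,148). I'll enlarge both views.

```bash
python3 - <<'E'
import cv2
a=cv2.imread('pics/w2.png');L=cv2.resize(a[98:162,206:266],None,fx=6.6,fy=6.6,interpolation=cv2.INTER_CUBIC);Rr=cv2.resize(a[70:166,316:388],None,fx=5.5,fy=5.5,interpolation=cv2.INTER_CUBIC)
import numpy as np
L=cv2.copyMakeBorder(L,0,528-L.shape[0],0,4,cv2.BORDER_CONSTANT);print(L.shape,Rr.shape)
c=np.hstack([L,Rr]);c=np.clip(c*1.5,0,255).astype('uint8');cv2.imwrite('pics/c2.png',c)
b=cv2.imread('pics/w1.png');b=cv2.resize(b[70:200,220:434],None,fx=3.7,fy=3.7,interpolation=cv2.INTER_CUBIC);cv2.imwrite('pics/c1.png',np.clip(b*1.3,0,255).astype('uint8'));print(b.shape)
E
```

```text
(528, 400, 3) (528, 396, 3)
(481, 792, 3)
```

View pics/c2.png

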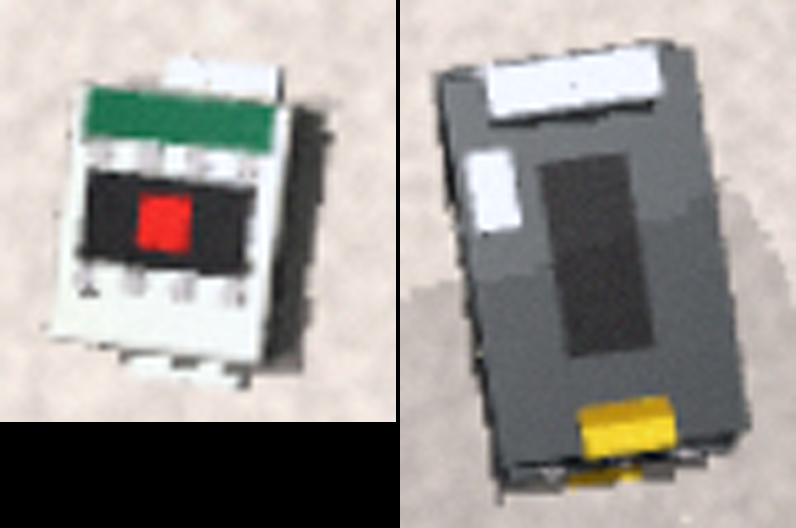

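View pics/c1.png

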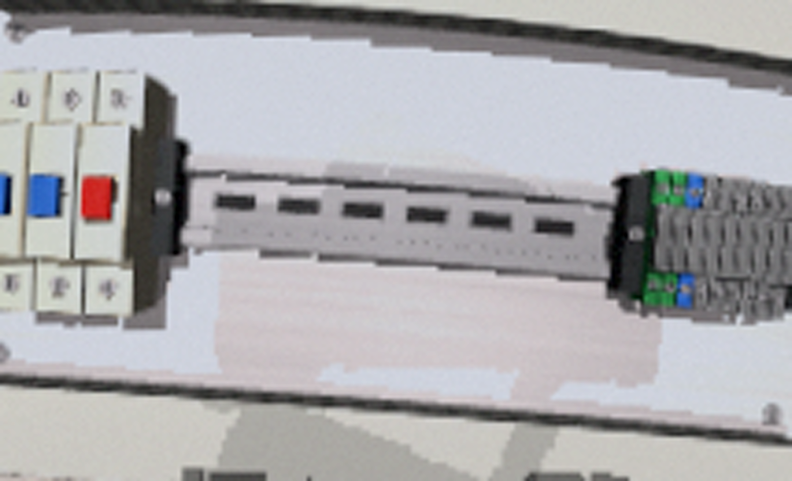

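```bash
python3 - <<'E'
from h import *
c=load('w2')
px=lambda L,o,s,off=0:np.array([[(u-off+.5)/s-.5+o[0],(v+.5)/s-.5+o[1]] for u,v in L])
a=px([(82,88),(285,103),(262,360),(50,337),(168,58),(280,68),(125,372),(245,387)],(206,98),6.6)
ao=[(25,22,30),(25,-22,30),(-25,-22,30),(-25,22,30),(33,12,4),(33,-12,4),(-33,12,4),(-33,-12,4)]
p,r=fit(c,np.array(ao)/1e3,a,0,[.568,.328,0]);print('aux',p.round(4),r.round(1).tolist())
p,r=fit(c,np.array(ao)[:4]/1e3,a[:4],0,[.568,.328,0]);print('aux top only',p.round(4))
k=px([(440,75),(690,45),(745,435),(500,468)],(316,70),5.5,400)
w=c.at_z(k,.066);print('plate',w.round(4).tolist(),w.mean(0).round(4),np.linalg.norm(w-np.roll(w,-1,0),axis=1).round(4))
b=px([(488,68),(658,45),(662,92),(492,118)],(316,70),5.5,400);w=c.at_z(b,.0755);print('bridge',w.round(4).tolist(),w.mean(0).round(4))
y=px([(580,410),(670,397)],(316,70),5.5,400);print('clip',c.at_z(y,.077).round(4).tolist())
e=cv2.cvtColor(cv2.imread('pics/w1.png'),6)
for u in (285,315,330,350,372):print(u,e[104:152,u-1:u+2].mean(1).astype(int).tolist())
# top camera cross check
t=load('top0');i=cv2.imread('pics/top0.png')
E
```

```text
aux [ 0.5682  0.3293 -0.1543] [[-1.1, -0.8], [1.2, -0.1], [0.0, 0.6], [-0.5, 0.4], [-0.1, -0.4], [-0.0, -0.4], [0.9, 0.5], [-0.5, 0.2]]
aux top only [ 0.5682  0.3293 -0.1472]
plate [[0.6177, 0.2134, 0.066], [0.6243, 0.163, 0.066], [0.5443, 0.1523, 0.066], [0.5376, 0.2024, 0.066]] [0.581  0.1828 0.066 ] [0.0509 0.0808 0.0506 0.0809]
bridge [[0.6176, 0.2041, 0.0755], [0.6225, 0.1708, 0.0755], [0.613, 0.1701, 0.0755], [0.6075, 0.2035, 0.0755]] [0.6151 0.1871 0.0755]
clip [[0.5497, 0.187, 0.077], [0.5523, 0.1693, 0.077]]
285 [161, 161, 161, 161, 161, 161, 162, 159, 155, 151, 150, 143, 117, 71, 71, 136, 149, 150, 122, 40, 37, 35, 57, 118, 129, 126, 124, 122, 118, 123, 125, 126, 106, 123, 159, 158, 158, 156, 154, 156, 157, 155, 154, 154, 156, 156, 154, 152]
315 [161, 161, 161, 161, 161, 161, 161, 160, 161, 157, 142, 134, 135, 123, 98, 50, 53, 126, 132, 133, 103, 39, 36, 38, 67, 122, 130, 130, 128, 126, 121, 128, 128, 128, 110, 81, 99, 157, 156, 156, 154, 154, 156, 156, 155, 156, 157, 156]
330 [162, 161, 162, 161, 161, 161, 160, 160, 159, 161, 157, 144, 135, 135, 128, 105, 53, 70, 123, 135, 135, 119, 72, 71, 63, 74, 116, 130, 131, 129, 126, 123, 127, 127, 128, 116, 86, 80, 154, 156, 155, 154, 154, 157, 156, 156, 155, 158]
350 [161, 160, 161, 161, 161, 161, 162, 160, 161, 160, 159, 157, 152, 134, 130, 129, 128, 85, 50, 95, 130, 130, 126, 71, 41, 32, 35, 84, 125, 125, 125, 123, 119, 121, 123, 123, 123, 110, 75, 135, 156, 155, 153, 149, 154, 154, 155, 155]
372 [162, 161, 161, 160, 162, 161, 162, 162, 162, 161, 161, 161, 162, 161, 157, 151, 144, 143, 138, 102, 59, 113, 124, 123, 119, 98, 31, 32, 32, 72, 107, 121, 118, 119, 119, 112, 117, 119, 120, 106, 72, 76, 148, 153, 148, 145, 147, 148]
```

Emit:
apply_moves(deltas=[[0,1.2,2.25,-2.8,0,0,-0.028],[0,1.2,2.25,-2.8,0,0,-0.028],[0,1.2,2.25,-2.8,0,0,-0.028],[0,1.2,2.25,-2.8,0,0,-0.028],[0,1.2,2.25,-2.8,0,0,-0.028],[0,0,0,0,0,0,0],[0,0,0,0,0,0,0]], grip_force=45)

```text
time_s: 3.35
ee_pos: [0.5568, 0.3294, 0.1155]
eef_rot: [3.141, 0.0, -0.152]
force: [-0.1, -0.6, 0.4]
grip_width: 0.0938
grip_force: 0.0
```

```bash
python3 - <<'E'
from station import ctrl
from h import *
a=wrist(ctrl,'w3');o=ctrl.get_obs();print(o['time_s'],o['ee_pos'],o['eef_rot'])
c=load('w3');P=R.from_euler('z',-.152).as_matrix()
ao=np.array([(25,22,30),(25,-22,30),(-25,-22,30),(-25,22,30),(33,12,4),(33,-12,4),(-33,12,4),(-33,-12,4)])/1e3
uv=c.proj(ao@P.T+[.5682,.3293,0]);print(uv.round(1).tolist())
q=a[40:260,180:440].copy();q=cv2.resize(np.clip(q*1.4,0,255).astype('uint8'),None,fx=2.7,fy=2.7)
for u,v in uv:cv2.drawMarker(q,(int((u-180)*2.7),int((v-40)*2.7)),(255,0,255),0,8,1)
cv2.imwrite('pics/c3.png',q)
E
```

```text
3.4 [0.55706395 0.32938654 0.1167856 ] [-3.14090227e+00 -1.13391497e-03 -1.51930886e-01]
[[291.4, 170.6], [347.6, 170.6], [346.5, 231.4], [292.8, 231.4], [305.8, 157.6], [333.6, 157.6], [306.6, 230.7], [333.1, 230.7]]
```

View pics/c3.png

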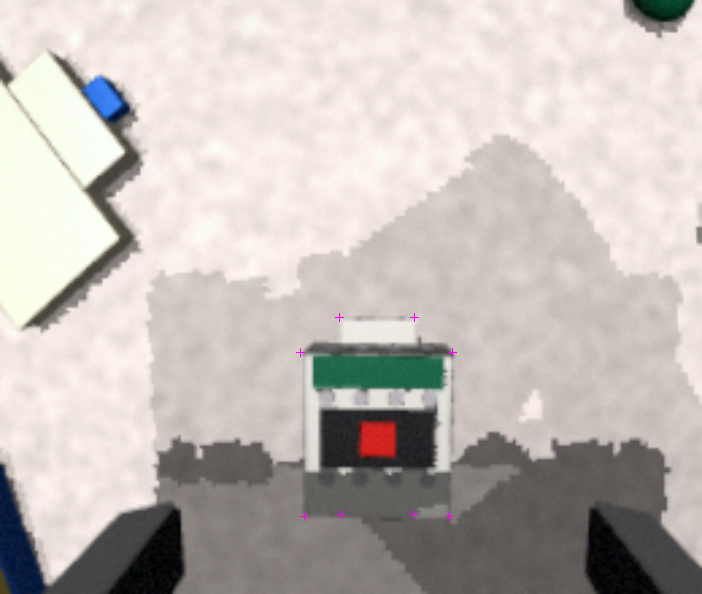

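The predicted corners match the block to well under 1 mm, so I'll descend and grip.

Emit:
apply_moves(deltas=[[0,0,0,-2.8,0,0,0],[0,0,0,-2.8,0,0,0],[0,0,0,-2.8,0,0,0],[0,0,0,0,0,0,0],[255,0,0,0,0,0,0],[255,0,0,0,0,0,0],[255,0,0,0,0,0,0],[255,0,0,0,0,0,0],[255,0,0,0,0,0,0],[255,0,0,0,0,0,0]])

```text
time_s: 4.4
ee_pos: [0.5565, 0.3306, 0.0316]
eef_rot: [-3.141, -0.0, -0.151]
force: [-0.4, -0.1, -0.2]
grip_width: 0.0495
grip_force: 0.0
```

```bash
python3 - <<'E'
from station import ctrl
o=ctrl.get_obs()
for k in('time_s','ee_pos','eef_rot','force','moment','grip_width','grip_force'):print(k,o[k])
E
```

```text
time_s 4.4
ee_pos [0.55649966 0.33062312 0.03163417]
eef_rot [-3.14147032e+00 -1.42493462e-04 -1.51123567e-01]
force [-0.37644771 -0.0994091  -0.23594117]
moment [ 0.03678778 -0.02743823 -0.0259553 ]
grip_width 0.049477102497858125
grip_force 0.0
```

Emit:
apply_moves(deltas=[[255,0,0,0,0,0,0],[255,0,0,0,0,0,0],[255,0,0,0,0,0,0],[255,0,0,4,0,0,0],[255,0,0,4,0,0,0],[255,0,0,4,0,0,0],[255,0,0,0,0,0,0],[255,0,0,0,0,0,0]])

```text
time_s: 5.2
ee_pos: [0.5565, 0.3306, 0.1516]
eef_rot: [-3.141, -0.001, -0.151]
force: [-0.3, 0.1, -1.3]
grip_width: 0.0436
grip_force: 45.0
```

```bash
cat > mate.py <<'E'
from h import *
TB=np.linalg.inv(toolT([.5565,.3306,.0316],[np.pi,0,-.151]))@toolT([.5682,.3293,0],[0,0,-.152]) # tool->block
WC=toolT([.581,.183,0],[0,0,.13])
def tool(toe_x,toe_z,deg):
    a=np.radians(deg);B=np.eye(4);B[:3,:3]=R.from_euler('y',a).as_matrix()
    B[:3,3]=np.array([toe_x,0,.066+toe_z])-B[:3,:3]@[.033,0,0]
    return WC@B@np.linalg.inv(TB)
def delta(T0,T1):
    return np.r_[(T1[:3,3]-T0[:3,3])*100,R.from_matrix(T1[:3,:3]@T0[:3,:3].T).as_rotvec()]
E
python3 - <<'E'
from station import ctrl
from mate import *
o=ctrl.get_obs();print(o['time_s'],o['ee_pos'],o['eef_rot'],o['grip_width'],o['grip_force'],o['force'])
T0=toolT(o['ee_pos'],o['eef_rot']);np.set_printoptions(suppress=True)
for s in((.024,.030,12),(.024,.0015,12),(.024,.0005,12),(.0325,.0005,12),(.033,0,0)):
    T1=tool(*s);print(s,delta(T0,T1).round(3));T0=T1
E
```

```text
5.2 [0.55652552 0.33056606 0.15162211] [-3.14110224e+00 -6.98312157e-04 -1.51181221e-01] 0.043626934211804275 44.99980866909027 [-0.25101486  0.06006173 -1.31876403]
(0.024, 0.03, 12) [  1.144 -14.976  -1.541   0.002   0.211   0.281]
(0.024, 0.0015, 12) [ 0.    0.   -2.85  0.    0.    0.  ]
(0.024, 0.0005, 12) [ 0.   0.  -0.1  0.   0.   0. ]
(0.0325, 0.0005, 12) [0.843 0.11  0.    0.    0.    0.   ]
(0.033, 0, 0) [-0.699 -0.091 -0.912  0.027 -0.208  0.   ]
```

Emit:
apply_moves(deltas=[[255,0.23,-3.0,-0.31,0,0.042,0.056],[255,0.23,-3.0,-0.31,0,0.042,0.056],[255,0.23,-3.0,-0.31,0,0.042,0.056],[255,0.23,-3.0,-0.31,0,0.042,0.056],[255,0.23,-2.98,-0.3,0,0.042,0.056],[255,0,0,0,0,0,0],[255,0,0,-1.5,0,0,0],[255,0,0,-1.2,0,0,0],[255,0,0,0,0,0,0],[255,0,0,0,0,0,0]])

```text
time_s: 6.2
ee_pos: [0.5675, 0.1815, 0.1085]
eef_rot: [3.139, 0.21, 0.13]
force: [0.0, 0.1, -0.2]
grip_width: 0.0436
grip_force: 45.0
```

```bash
python3 - <<'E'
from station import ctrl
from mate import *
np.set_printoptions(suppress=True)
a=wrist(ctrl,'w4');o=ctrl.get_obs();print(o['time_s'],o['ee_pos'],o['eef_rot'],o['force'],o['moment'])
T0=toolT(o['ee_pos'],o['eef_rot']);print(delta(T0,tool(.024,.0015,12)).round(3))
c=load('w4')
pl=np.array([(40.2,26,66),(40.2,-26,66),(39.5,17,75.5),(39.5,-17,75.5),(29.5,17,75.5),(29.5,-17,75.5)])/1e3
u1=c.proj(pl@WC[:3,:3].T+WC[:3,3]);B=T0@TB
bl=np.array([(33,12,4),(33,-12,4),(25,22,30),(25,-22,30),(25,22,0),(25,-22,0)])/1e3
u2=c.proj(bl@B[:3,:3].T+B[:3,3]);print(u1.round(0).tolist(),u2.round(0).tolist())
x0,y0,s=220,90,4
q=cv2.resize(np.clip(a[y0:y0+150,x0:x0+200]*1.5,0,255).astype('uint8'),None,fx=s,fy=s,interpolation=cv2.INTER_CUBIC)
for U,col in((u1,(255,0,255)),(u2,(0,255,255))):
  for u,v in U:cv2.drawMarker(q,(int((u-x0+.5)*s),int((v-y0+.5)*s)),col,0,10,1)
cv2.imwrite('pics/c4.png',q)
E
```

```text
6.25 [0.56775404 0.18134434 0.1089317 ] [3.13927049 0.20953061 0.1302686 ] [ 0.35446983  0.02399935 -1.06307592] [ 0.08741909 -0.10397577 -0.03992563]
[ 0.021 -0.054 -0.122  0.002  0.     0.   ]
[[278.0, 140.0], [365.0, 140.0], [292.0, 145.0], [351.0, 145.0], [292.0, 162.0], [351.0, 162.0]] [[300.0, 168.0], [341.0, 168.0], [278.0, 189.0], [363.0, 189.0], [285.0, 180.0], [357.0, 180.0]]
```

View pics/c4.png

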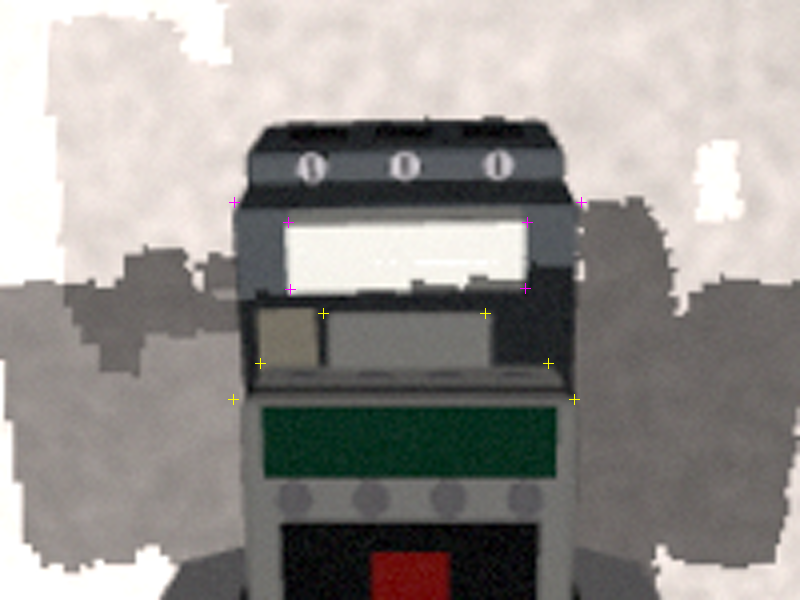

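The tongue (327–490) sits about 0.4 mm right of the bridge centre (406) and otherwise matches the prediction. I'll lower and slide in with a small y correction.

Emit:
apply_moves(deltas=[[255,0,0.03,-0.12,0,0,0],[255,0,0,-0.1,0,0,0],[255,0,0,0,0,0,0],[255,0.2,0.03,0,0,0,0],[255,0.2,0.03,0,0,0,0],[255,0.2,0.03,0,0,0,0],[255,0,0,0,0,0,0],[255,0,0,0,0,0,0]])

```text
time_s: 7.05
ee_pos: [0.574, 0.1819, 0.1068]
eef_rot: [3.139, 0.209, 0.13]
force: [-0.4, -0.0, -1.1]
grip_width: 0.0436
grip_force: 45.0
```

```bash
cat > st.py <<'E'
from station import ctrl
from mate import *
np.set_printoptions(suppress=True)
o=ctrl.get_obs();print(o['time_s'],*[np.round(o[k],4) for k in('ee_pos','eef_rot','force','moment','grip_width','grip_force')])
B=np.linalg.inv(WC)@toolT(o['ee_pos'],o['eef_rot'])@TB
print('toe in contactor mm',((B@[.033,0,0,1])[:3]*1e3-[0,0,66]).round(2),'rear',((B@[-.033,0,0,1])[:3]*1e3-[0,0,66]).round(2),R.from_matrix(B[:3,:3]).as_euler('xyz',degrees=True).round(2))
E
python3 st.py
```

```text
7.05 [0.574  0.1819 0.1068] [3.1393 0.2093 0.1296] [-0.4236 -0.0126 -1.0948] [ 0.0009 -0.1083 -0.0659] 0.0436 44.9998
toe in contactor mm [30.18  0.17  0.58] rear [-34.38   0.26  14.29] [-0.15 11.99 -0.08]
```

Emit:
apply_moves(deltas=[[255,0.14,0.02,0,0,0,0],[255,0.1,0.01,0,0,0,0],[255,0,0,0,0,0,0],[255,0,0,0,0,0,0]])

```text
time_s: 7.45
ee_pos: [0.5763, 0.1823, 0.1066]
eef_rot: [3.139, 0.21, 0.13]
force: [-1.3, 0.7, -2.4]
grip_width: 0.0436
grip_force: 45.0
```

```bash
python3 st.py
```

```text
7.45 [0.5763 0.1823 0.1066] [3.1393 0.2098 0.1297] [-1.3299  0.7272 -2.3934] [-0.0037  0.1405 -0.0142] 0.0436 44.9991
toe in contactor mm [32.4   0.23  0.38] rear [-32.15   0.32  14.12] [-0.15 12.02 -0.08]
```

```bash
python3 - <<'E'
from mate import *
np.set_printoptions(suppress=True)
p=[(.0324,.0004,12),(.0326,.0002,9),(.0328,0,6),(.033,0,3),(.033,0,0),(.033,-.0005,-1)]
for a,b in zip(p,p[1:]):print(b,delta(tool(*a),tool(*b)).round(3))
E
```

```text
(0.0326, 0.0002, 9) [-0.184 -0.024 -0.22   0.007 -0.052  0.   ]
(0.0328, 0, 6) [-0.173 -0.023 -0.231  0.007 -0.052 -0.   ]
(0.033, 0, 3) [-0.162 -0.021 -0.221  0.007 -0.052 -0.   ]
(0.033, 0, 0) [-0.17  -0.022 -0.23   0.007 -0.052  0.   ]
(0.033, -0.0005, -1) [-0.054 -0.007 -0.129  0.002 -0.017  0.   ]
```

Emit:
apply_moves(deltas=[[255,-0.09,-0.012,-0.11,0.0035,-0.026,0],[255,-0.09,-0.012,-0.11,0.0035,-0.026,0],[255,-0.09,-0.012,-0.115,0.0035,-0.026,0],[255,-0.08,-0.011,-0.115,0.0035,-0.026,0],[255,0,0,0,0,0,0]])

```text
time_s: 7.95
ee_pos: [0.5728, 0.1818, 0.1027]
eef_rot: [3.14, 0.103, 0.13]
force: [0.9, -0.2, -1.7]
grip_width: 0.0435
grip_force: 45.0
```

```bash
python3 st.py
```

```text
7.95 [0.5728 0.1818 0.1027] [3.1398 0.1032 0.1298] [ 0.931  -0.1874 -1.7351] [ 0.0005 -0.0342 -0.0218] 0.0435 44.9994
toe in contactor mm [33.02  0.25  0.67] rear [-32.62   0.33   7.47] [-0.11  5.91 -0.07]
```

Emit:
apply_moves(deltas=[[255,-0.08,-0.011,-0.11,0.0035,-0.026,0],[255,-0.08,-0.011,-0.11,0.0035,-0.026,0],[255,0,0,0,0,0,0]])

```text
time_s: 8.25
ee_pos: [0.5713, 0.1816, 0.1004]
eef_rot: [3.14, 0.051, 0.13]
force: [0.7, -0.3, -2.0]
grip_width: 0.0438
grip_force: 45.0
```

```bash
python3 st.py
```

```text
8.25 [0.5713 0.1816 0.1004] [3.14   0.0514 0.1298] [ 0.7448 -0.3165 -1.9788] [ 0.0574 -0.1851  0.0696] 0.0438 44.9993
toe in contactor mm [33.31  0.25  0.58] rear [-32.6    0.33   3.97] [-0.09  2.94 -0.07]
```

Emit:
apply_moves(deltas=[[255,-0.08,-0.011,-0.12,0.0035,-0.026,0],[255,-0.08,-0.011,-0.13,0.0035,-0.026,0],[255,0,0,0,0,0,0]])

```text
time_s: 8.55
ee_pos: [0.5696, 0.1814, 0.0978]
eef_rot: [3.14, -0.0, 0.13]
force: [0.4, -0.2, -0.4]
grip_width: 0.0438
grip_force: 45.0
```

```bash
python3 st.py
```

```text
8.55 [0.5696 0.1814 0.0978] [ 3.1402 -0.0001  0.1297] [ 0.3603 -0.2417 -0.4347] [0.0374 0.0201 0.0062] 0.0438 44.9998
toe in contactor mm [33.27  0.26  0.17] rear [-32.73   0.34   0.16] [-0.08 -0.01 -0.08]
```

Emit:
apply_moves(deltas=[[255,0,0,-0.06,0,0,0],[255,0,0,-0.06,0,0,0],[255,0,0,0,0,0,0]])

```text
time_s: 8.85
ee_pos: [0.57, 0.1814, 0.0974]
eef_rot: [3.14, -0.0, 0.13]
force: [-4.3, -0.6, 8.5]
grip_width: 0.0438
grip_force: 45.0
```

```bash
python3 st.py
```

```text
8.85 [0.57   0.1814 0.0974] [ 3.1403 -0.      0.1296] [-4.3255 -0.6191  8.5205] [-0.2176  1.0775 -0.0094] 0.0438 45.0032
toe in contactor mm [33.63  0.25 -0.17] rear [-32.37   0.34  -0.17] [-0.07 -0.   -0.08]
```

Emit:
apply_moves(deltas=[[255,0,0,0.1,0,0,0],[255,0,0,0.2,0,0,0],[255,0,0,0.2,0,0,0],[255,0,0,0,0,0,0]])

```text
time_s: 9.25
ee_pos: [0.5696, 0.1813, 0.1012]
eef_rot: [3.14, 0.0, 0.13]
force: [0.0, -1.1, -5.2]
grip_width: 0.0437
grip_force: 45.0
```

```bash
python3 - <<'E'
exec(open('st.py').read())
c=ctrl.camera('side')['img'][:,:,::-1];s=Cam(*[np.load('side0.npz')[k] for k in('K','pose')])
print(s.proj([[.57,.181,.066]]))
cv2.imwrite('pics/s5.png',cv2.resize(np.clip(c[170:250,250:350]*1.6,0,255).astype('uint8'),None,fx=7,fy=7,interpolation=cv2.INTER_CUBIC))
E
```

```text
9.25 [0.5696 0.1813 0.1012] [3.1401 0.0002 0.1297] [ 0.0059 -1.148  -5.2459] [-0.0465  0.0702  0.0448] 0.0437 44.9984
toe in contactor mm [33.22  0.15  3.61] rear [-32.78   0.24   3.62] [-0.08  0.01 -0.08]
[[303.41288067 203.78889265]]
```

The 5 mm lift picked up the whole unit (5.2 N, no moment), so both toe and clip hold. I'll set it down, release, and take a close look at the rail.

Emit:
apply_moves(deltas=[[255,0,0,-0.2,0,0,0],[255,0,0,-0.17,0,0,0],[255,0,0,0,0,0,0],[0,0,0,0,0,0,0],[0,0,0,0,0,0,0],[0,0,0,0,0,0,0],[0,0,0,0,0,0,0],[0,0,0,3,0,0,0],[0,0,0,3.5,0,0,0]])

```text
time_s: 10.2
ee_pos: [0.5691, 0.1812, 0.1625]
eef_rot: [3.14, 0.002, 0.13]
force: [1.2, 0.1, -0.3]
grip_width: 0.0884
grip_force: 0.0
```

Emit:
apply_moves(deltas=[[0,-1.0,-4.46,0,0,0,-0.023],[0,-1.0,-4.46,0,0,0,-0.023],[0,-1.0,-4.46,0,0,0,-0.023],[0,-1.0,-4.46,0,0,0,-0.023],[0,-1.0,-4.46,0,0,0,-0.023],[0,-1.0,-4.46,0,0,0,-0.023],[0,-1.0,-4.46,0,0,0,-0.023],[0,-1.0,-4.46,0,0,0,-0.023],[0,0,0,0,0,0,0],[0,0,0,0,0,0,0]])

```text
time_s: 11.2
ee_pos: [0.4895, -0.1761, 0.1628]
eef_rot: [3.14, -0.001, -0.056]
force: [-0.1, -0.0, -0.0]
grip_width: 0.094
grip_force: 0.0
```

```bash
python3 - <<'E'
from station import ctrl
from h import *
ctrl.camera('wrist')
a=wrist(ctrl,'w5');o=ctrl.get_obs();print(o['time_s'],o['ee_pos'],o['eef_rot'],o['joint_vel'])
c=load('w5');u=c.proj([[.545,-.176,.018]]);print(u)
x0,y0=int(u[0,0])-70,int(u[0,1])-45;print(x0,y0)
cv2.imwrite('pics/c5.png',cv2.resize(np.clip(a[y0:y0+90,x0:x0+140]*1.3,0,255).astype('uint8'),None,fx=5.5,fy=5.5,interpolation=cv2.INTER_CUBIC))
E
```

```text
11.3 [ 0.48990031 -0.17467815  0.16276752] [ 3.14033258e+00 -6.48032546e-04 -5.34119434e-02] [ 1.55283901e-02  6.18087551e-05  6.91746266e-04 -2.22956894e-03
  2.19603767e-03 -1.91724237e-03]
[[319.17374557 143.57745145]]
249 98
```

View pics/c5.png

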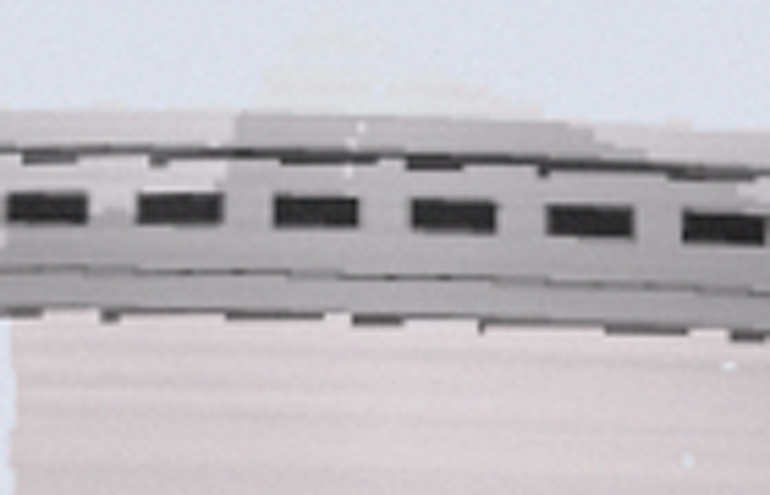

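The far rail edge runs (100,111)→(400,117)→(700,127) and the near edge (20,310)→(275,314)→(510,322)→(770,333). The spacing is about 37 px, which matches 35 mm.

```bash
python3 - <<'E'
from h import *
np.set_printoptions(suppress=True)
px=lambda L,o,s:np.array([[(u+.5)/s-.5+o[0],(v+.5)/s-.5+o[1]] for u,v in L])
for n,o,s,far,near in(('w5',(249,98),5.5,[(100,111),(250,113),(400,117),(550,121),(700,127)],[(20,310),(275,314),(510,322),(640,326),(770,333)]),):
    c=load(n)
    f=c.at_z(px(far,o,s),.018);m=c.at_z(px(near,o,s),.018)
    for w in(f,m):k=np.polyfit(w[:,1],w[:,0],1);print(k.round(4),np.polyval(k,-.176).round(4),(np.polyval(k,w[:,1])-w[:,0]).round(4))
c=load('w1');print(c.at_z(px([(190,245),(612,280),(190,160),(612,195)],(220,70),3.7),.018).round(4))
o=np.load('w5.npz');print(o['pos'])
E
```

```text
[0.0828 0.5839] 0.5693 [-0.0002  0.0001  0.0003  0.0001 -0.0002]
[0.0867 0.5489] 0.5336 [-0.     -0.      0.0001 -0.0001  0.    ]
[[ 0.5408 -0.0973  0.018 ]
 [ 0.5261 -0.259   0.018 ]
 [ 0.5735 -0.0979  0.018 ]
 [ 0.559  -0.2588  0.018 ]]
[ 0.48974577 -0.17517506  0.16276737]
```

Emit:
apply_moves(deltas=[[0,1.04,4.47,0,0,0,0.023],[0,1.04,4.47,0,0,0,0.023],[0,1.04,4.47,0,0,0,0.023],[0,1.04,4.47,0,0,0,0.023],[0,1.04,4.47,0,0,0,0.023],[0,1.04,4.47,0,0,0,0.023],[0,1.04,4.47,0,0,0,0.023],[0,1.04,4.47,0,0,0,0.023],[0,0,0,0,0,0,0],[0,0,0,0,0,0,0]], grip_force=60)

```text
time_s: 12.3
ee_pos: [0.5722, 0.184, 0.1624]
eef_rot: [3.14, 0.0, 0.133]
force: [-0.1, -0.9, 0.1]
grip_width: 0.094
grip_force: 0.0
```

```bash
python3 - <<'E'
exec(open('st.py').read().split('B=np')[0])
a=wrist(ctrl,'w6');c=load('w6')
pl=np.array([(40.2,26,66),(40.2,-26,66),(39.5,17,75.5),(39.5,-17,75.5),(29.5,17,75.5),(29.5,-17,75.5)])/1e3
bl=np.array([(25,22,96),(25,-22,96),(-25,22,96),(-25,-22,96),(-40,26,66),(-40,-26,66)])/1e3
u=c.proj(np.r_[pl,bl]@WC[:3,:3].T+WC[:3,3]);print(u.round(0).tolist())
x0,y0,s=220,60,3.6
q=cv2.resize(np.clip(a[y0:y0+165,x0:x0+220]*1.5,0,255).astype('uint8'),None,fx=s,fy=s,interpolation=cv2.INTER_CUBIC)
for p in u:cv2.drawMarker(q,(int((p[0]-x0+.5)*s),int((p[1]-y0+.5)*s)),(255,0,255),0,10,1)
cv2.imwrite('pics/c6.png',q)
E
```

```text
12.3 [0.5722 0.184  0.1624] [3.14   0.     0.1331] [-0.1279 -0.926   0.1146] [ 0.0521  0.0766 -0.0061] 0.094 0.0
[[292.0, 154.0], [356.0, 154.0], [302.0, 155.0], [346.0, 155.0], [302.0, 168.0], [346.0, 168.0], [294.0, 177.0], [355.0, 178.0], [295.0, 243.0], [353.0, 243.0], [294.0, 247.0], [353.0, 247.0]]
```

View pics/c6.png

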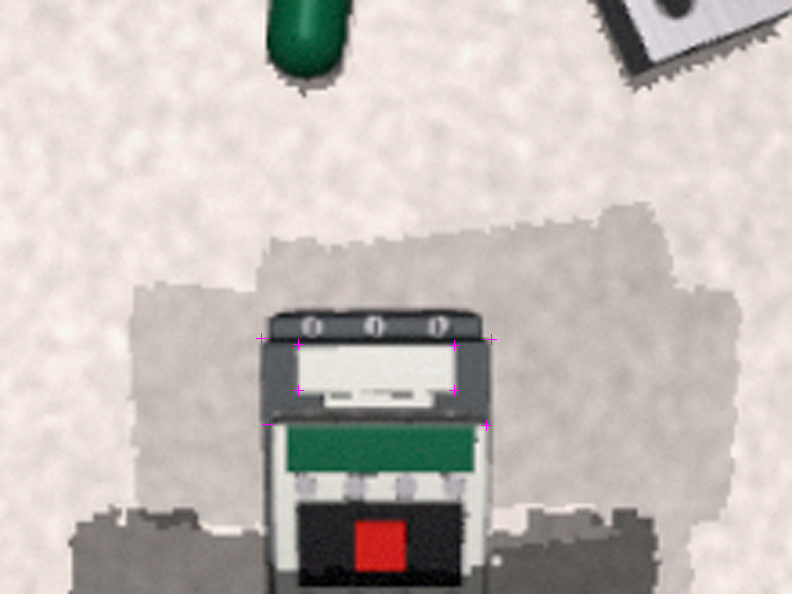

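The model overlays the contactor and block exactly, with the block square and its toe under the bridge. I'll descend and grip the contactor.

Emit:
apply_moves(deltas=[[0,0,0,-3,0,0,0],[0,0,0,-3,0,0,0],[0,0,0,-3,0,0,0],[0,0,0,-2.05,0,0,0],[0,0,0,0,0,0,0],[255,0,0,0,0,0,0],[255,0,0,0,0,0,0],[255,0,0,0,0,0,0],[255,0,0,0,0,0,0],[255,0,0,0,0,0,0]])

```text
time_s: 13.35
ee_pos: [0.573, 0.1822, 0.0527]
eef_rot: [3.14, -0.001, 0.13]
force: [-0.6, 0.0, -0.2]
grip_width: 0.0575
grip_force: 0.0
```

Emit:
apply_moves(deltas=[[255,0,0,0,0,0,0],[255,0,0,0,0,0,0],[255,0,0,0,0,0,0],[255,0,0,0,0,0,0]])

```text
time_s: 13.75
ee_pos: [0.573, 0.1822, 0.0525]
eef_rot: [3.14, -0.001, 0.13]
force: [-2.1, -0.4, 5.7]
grip_width: 0.0519
grip_force: 59.9
```

```bash
python3 - <<'E'
exec(open('st.py').read().split('B=np')[0])
E
```

```text
13.75 [0.573  0.1822 0.0525] [ 3.1402 -0.0008  0.1297] [-2.1233 -0.3634  5.6597] [-0.0806  0.3735  0.0292] 0.0519 59.9383
```

Emit:
apply_moves(deltas=[[255,0,0,3,0,0,0],[255,0,0,4,0,0,0],[255,0,0,4,0,0,0],[255,0,0,2,0,0,0],[255,0,0,0,0,0,0],[255,0,0,0,0,0,0]])

```text
time_s: 14.35
ee_pos: [0.5723, 0.182, 0.1805]
eef_rot: [3.14, 0.002, 0.13]
force: [-0.2, -0.1, -5.2]
grip_width: 0.0516
grip_force: 59.9
```

```bash
cat > hang.py <<'E'
from mate import *
np.set_printoptions(suppress=True)
TC=np.linalg.inv(toolT([.573,.1822,.0525],[3.1402,-.0008,.1297]))@WC
RM=toolT([.5512,-.178,.018],[0,0,-.086])
def hold(d,e,deg):
    C=np.eye(4);C[:3,:3]=R.from_euler('y',deg,degrees=True).as_matrix()
    C[:3,3]=np.array([.0175+d,0,e])-C[:3,:3]@[.0185,0,.009]
    return RM@C@np.linalg.inv(TC)
def state(ctrl):
    o=ctrl.get_obs();T=toolT(o['ee_pos'],o['eef_rot']);C=np.linalg.inv(RM)@T@TC
    print(round(o['time_s'],2),'F',np.round(o['force'],1),'M',np.round(o['moment'],2),'w',round(o['grip_width'],4))
    print('slot d,y,e mm',((C@[.0185,0,.009,1])[:3]*1e3-[17.5,0,0]).round(2),'rpy deg',R.from_matrix(C[:3,:3]).as_euler('xyz',degrees=True).round(2))
    return T
E
python3 - <<'E'
from station import ctrl
from hang import *
T0=state(ctrl)
for s in((.007,.070,16.5),(.007,.010,16.5),(.007,.0,16.5),(.007,-.002,16.5),(.0,0,16.5),(0,0,12),(0,0,8),(0,0,4),(0,0,0)):
    T1=hold(*s);print(s,delta(T0,T1).round(3));T0=T1
E
```

```text
14.35 F [-0.2 -0.1 -5.2] M [0.03 0.07 0.04] w 0.0516
slot d,y,e mm [ -1.53 365.89 118.94] rpy deg [-0.02  0.14 12.37]
(0.007, 0.07, 16.5) [ -0.97  -36.073  -4.326  -0.006   0.286  -0.215]
(0.007, 0.01, 16.5) [ 0.  0. -6.  0.  0.  0.]
(0.007, 0.0, 16.5) [ 0.  0. -1.  0.  0.  0.]
(0.007, -0.002, 16.5) [ 0.   0.  -0.2  0.   0.   0. ]
(0.0, 0, 16.5) [-0.697  0.06   0.2    0.     0.     0.   ]
(0, 0, 12) [-0.381  0.033 -0.118 -0.007 -0.078  0.   ]
(0, 0, 8) [-0.33   0.028 -0.13  -0.006 -0.07  -0.   ]
(0, 0, 4) [-0.32   0.028 -0.152 -0.006 -0.07  -0.   ]
(0, 0, 0) [-0.309  0.027 -0.175 -0.006 -0.07   0.   ]
```

Emit:
apply_moves(deltas=[[255,-0.108,-4.01,0,-0.0007,0.0318,-0.0239],[255,-0.108,-4.01,0,-0.0007,0.0318,-0.0239],[255,-0.108,-4.01,0,-0.0007,0.0318,-0.0239],[255,-0.108,-4.01,0,-0.0007,0.0318,-0.0239],[255,-0.108,-4.01,0,-0.0007,0.0318,-0.0239],[255,-0.108,-4.01,0,-0.0007,0.0318,-0.0239],[255,-0.108,-4.01,0,-0.0007,0.0318,-0.0239],[255,-0.108,-4.01,0,-0.0007,0.0318,-0.0239],[255,-0.108,-4.0,0,-0.0007,0.0318,-0.0239],[255,0,0,0,0,0,0]])

```text
time_s: 15.35
ee_pos: [0.562, -0.1829, 0.1789]
eef_rot: [3.14, 0.29, -0.092]
force: [-0.1, 1.4, -5.2]
grip_width: 0.0517
grip_force: 59.9
```

Emit:
apply_moves(deltas=[[255,0,0,-2,0,0,0],[255,0,0,-3,0,0,0],[255,0,0,-3,0,0,0],[255,0,0,-2,0,0,0],[255,0,0,0,0,0,0],[255,0,0,0,0,0,0],[255,0,0,0,0,0,0]])

```text
time_s: 16.05
ee_pos: [0.5635, -0.1786, 0.083]
eef_rot: [3.14, 0.284, -0.087]
force: [0.1, -0.0, -5.0]
grip_width: 0.0516
grip_force: 59.9
```

```bash
python3 - <<'E'
from station import ctrl
from hang import *
T0=state(ctrl);print(delta(T0,hold(.007,.002,16.5)).round(3))
a=wrist(ctrl,'w7');c=load('w7')
g=RM[:3,3]+np.array([[17.5,y,0] for y in(-60,-40,-30,30,40,60)])/1e3@RM[:3,:3].T
C=T0@TC;k=np.array([(45,26,20),(45,-26,20),(40.2,26,66),(40.2,-26,66)])/1e3@C[:3,:3].T+C[:3,3]
x0,y0,s=200,90,3.3
q=cv2.resize(np.clip(a[y0:y0+180,x0:x0+240]*1.4,0,255).astype('uint8'),None,fx=s,fy=s,interpolation=cv2.INTER_CUBIC)
for U,col in((g,(255,0,255)),(k,(0,255,255))):
  for p in c.proj(U):cv2.drawMarker(q,(int((p[0]-x0+.5)*s),int((p[1]-y0+.5)*s)),col,0,10,1)
cv2.imwrite('pics/c7.png',q)
E
```

```text
16.05 F [ 0.1 -0.  -5. ] M [ 0.02 -0.41 -0.02] w 0.0516
slot d,y,e mm [ 8.07  0.16 15.81] rpy deg [-0.02 16.32 -0.03]
[-0.093 -0.011 -1.377  0.001  0.003  0.   ]
```

View pics/c7.png

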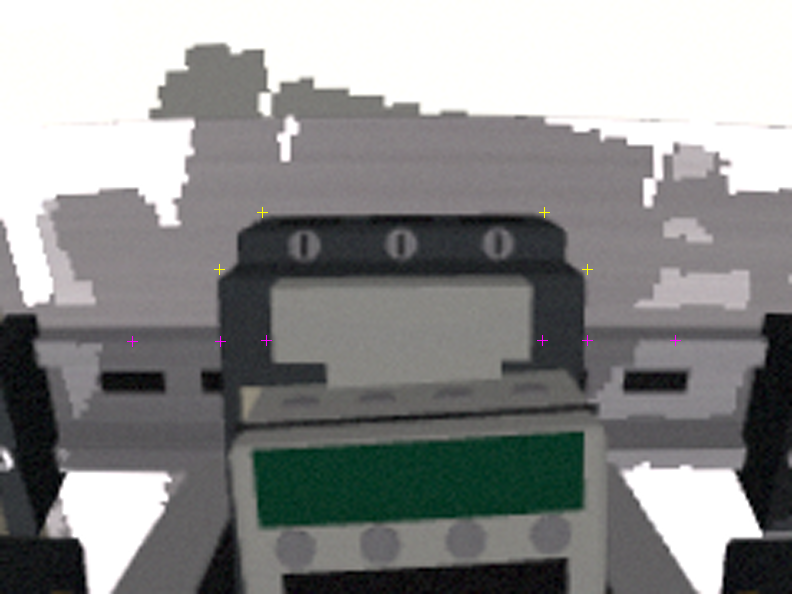

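The rail's far edge agrees with the prediction (row 341 marks its inner side), and the contactor is well placed. The block looks slightly turned: its front edge runs (240,425)→(598,405). I'll compare that with the seated model.

```bash
python3 - <<'E'
from station import ctrl
from hang import *
c=load('w7');o=np.load('w7.npz');C=toolT(o['pos'],o['rpy'])@TC
f=lambda P:((c.proj(np.array(P)/1e3@C[:3,:3].T+C[:3,3])-[200,90]+.5)*3.3).round(0).tolist()
print('block top +x edge',f([(25,22,96),(25,-22,96)]),'base edge',f([(25,22,66),(25,-22,66)]),'bridge',f([(39.5,17,75.5),(39.5,-17,75.5),(29.5,17,75.5),(29.5,-17,75.5)]))
g=np.array([(24,19,96),(24,-19,96)])
# fit block small motion: x,y,yaw,z using top edge ends
from scipy.optimize import least_squares
obs=np.array([(238,428),(600,407)])
for name,mk in(('yaw x y',lambda p:(p[0],p[1],p[2],0)),('roll',lambda p:(p[0],p[1],0,p[2]))):
    def w(p):
        x,y,a,r=mk(p);Q=R.from_euler('xyz',[r,0,a]).as_matrix();return np.array([(25,22,30),(25,-22,30)])@Q.T+[x,y,66]
    r=least_squares(lambda p:(np.array(f(w(p)))-obs).ravel(),[0,0,0],diff_step=1e-2);print(name,r.x.round(3),r.cost)
E
```

```text
block top +x edge [[213.0, 434.0], [594.0, 433.0]] base edge [[250.0, 375.0], [557.0, 374.0]] bridge [[274.0, 284.0], [533.0, 283.0], [276.0, 358.0], [531.0, 358.0]]
yaw x y [0. 0. 0.] 686.5
roll [0. 0. 0.] 686.5
```

I've used all 10 pictures. The block has crept about 2 mm and 3° sideways within its play, so I'll square it with the jaws after mounting. Next I lower until the roof touches the rail's far corner.

Emit:
apply_moves(deltas=[[255,-0.09,-0.01,-0.5,0,0.003,0],[255,0,0,-0.5,0,0,0],[255,0,0,-0.38,0,0,0],[255,0,0,0,0,0,0],[255,0,0,0,0,0,0]])

```text
time_s: 16.6
ee_pos: [0.5623, -0.1788, 0.0684]
eef_rot: [3.14, 0.288, -0.087]
force: [0.4, 0.5, -4.8]
grip_width: 0.0518
grip_force: 59.9
```

```bash
python3 - <<'E'
from station import ctrl
from hang import *
T0=state(ctrl)
E
```

```text
16.6 F [ 0.4  0.5 -4.8] M [-0.04 -0.36  0.01] w 0.0518
slot d,y,e mm [ 6.62 -0.07  1.13] rpy deg [-0.02 16.56 -0.04]
```

Emit:
apply_moves(deltas=[[255,0,0,-0.12,0,0,0],[255,0,0,-0.12,0,0,0],[255,0,0,0,0,0,0]])

```text
time_s: 16.9
ee_pos: [0.5622, -0.1788, 0.0659]
eef_rot: [3.14, 0.288, -0.087]
force: [0.2, 0.0, -6.1]
grip_width: 0.0515
grip_force: 59.9
```

```bash
python3 - <<'E'
from station import ctrl
from hang import *
T0=state(ctrl)
E
```

```text
16.9 F [ 0.2  0.  -6.1] M [ 0.06 -0.39  0.  ] w 0.0515
slot d,y,e mm [ 6.58 -0.08 -1.33] rpy deg [-0.02 16.56 -0.04]
```

Emit:
apply_moves(deltas=[[255,0,0,-0.06,0,0,0],[255,0,0,0,0,0,0]])

```text
time_s: 17.1
ee_pos: [0.5623, -0.1787, 0.0654]
eef_rot: [3.14, 0.288, -0.087]
force: [-0.3, -0.5, -4.9]
grip_width: 0.0514
grip_force: 59.9
```

Emit:
apply_moves(deltas=[[255,0,0,-0.05,0,0,0],[255,0,0,0,0,0,0]])

```text
time_s: 17.3
ee_pos: [0.5623, -0.1788, 0.0651]
eef_rot: [3.14, 0.288, -0.087]
force: [-0.6, -0.3, -4.0]
grip_width: 0.0514
grip_force: 59.9
```

```bash
python3 - <<'E'
from station import ctrl
from hang import *
T0=state(ctrl)
E
```

```text
17.3 F [-0.6 -0.3 -4. ] M [ 0.01 -0.17  0.02] w 0.0514
slot d,y,e mm [ 6.71 -0.07 -2.11] rpy deg [-0.02 16.54 -0.04]
```

Contact came at the predicted height. Now I pull toward the robot along the roof direction to hook the claw.

Emit:
apply_moves(deltas=[[255,-0.15,0.013,0.044,0,0,0],[255,-0.15,0.013,0.044,0,0,0],[255,-0.15,0.013,0.044,0,0,0],[255,0,0,0,0,0,0]])

```text
time_s: 17.7
ee_pos: [0.5581, -0.1784, 0.0664]
eef_rot: [3.14, 0.287, -0.087]
force: [4.5, -0.2, -6.1]
grip_width: 0.0515
grip_force: 59.9
```

```bash
python3 - <<'E'
from station import ctrl
from hang import *
T0=state(ctrl)
E
```

```text
17.7 F [ 4.5 -0.2 -6.1] M [-0.09 -1.34 -0.02] w 0.0515
slot d,y,e mm [ 2.5  -0.09 -0.87] rpy deg [-0.03 16.46 -0.04]
```

Emit:
apply_moves(deltas=[[255,-0.1,0.009,0.03,0,0,0],[255,-0.08,0.007,0.024,0,0,0],[255,0,0,0,0,0,0]])

```text
time_s: 18.0
ee_pos: [0.5575, -0.1783, 0.0666]
eef_rot: [3.139, 0.283, -0.087]
force: [13.5, -1.5, -13.3]
grip_width: 0.0515
grip_force: 59.9
```

```bash
python3 - <<'E'
from station import ctrl
from hang import *
T0=state(ctrl)
E
```

```text
18.0 F [ 13.5  -1.5 -13.3] M [-0.33 -3.81 -0.04] w 0.0515
slot d,y,e mm [ 2.1  -0.05 -0.57] rpy deg [-0.04 16.26 -0.04]
```

The claw's lower corner touches the rail web exactly where the geometry predicts (δ≈2.1 mm at 16.5°), so the claw is hooked. I'll back off slightly and plan the swing.

```bash
python3 - <<'E'
from station import ctrl
from hang import *
p=[(.0026,-.0006,16.3),(.0020,-.0003,12),(.0016,-.0001,8),(.0013,.0,4),(.0010,0,0),(.001,-.0008,-.5)]
# commanded now: ~ last settled (6.71,-2.11) minus 6.3 mm along roof
T0=hold(.0067-.0063,-.0021+.00186,16.5)
for b in p:
    T1=hold(*b);print(b,delta(T0,T1).round(3));T0=T1
E
```

```text
(0.0026, -0.0006, 16.3) [ 0.202 -0.017 -0.041 -0.    -0.003  0.   ]
(0.002, -0.0003, 12) [-0.424  0.037 -0.083 -0.006 -0.075  0.   ]
(0.0016, -0.0001, 8) [-0.37   0.032 -0.11  -0.006 -0.07  -0.   ]
(0.0013, 0.0, 4) [-0.35   0.03  -0.142 -0.006 -0.07  -0.   ]
(0.001, 0, 0) [-0.339  0.029 -0.175 -0.006 -0.07   0.   ]
(0.001, -0.0008, -0.5) [-0.038  0.003 -0.103 -0.001 -0.009  0.   ]
```

Emit:
apply_moves(deltas=[[255,0.2,-0.017,-0.04,0,-0.003,0],[255,0,0,0,0,0,0],[255,-0.21,0.018,-0.04,-0.003,-0.037,0],[255,-0.21,0.018,-0.043,-0.003,-0.038,0],[255,0,0,0,0,0,0]])

```text
time_s: 18.5
ee_pos: [0.5537, -0.178, 0.0658]
eef_rot: [3.141, 0.208, -0.087]
force: [5.3, -0.7, -7.2]
grip_width: 0.0519
grip_force: 59.9
```

```bash
python3 - <<'E'
from station import ctrl
from hang import *
T0=state(ctrl)
print(delta(T0,hold(.002,-.0003,12)).round(3))
E
```

```text
18.5 F [ 5.3 -0.7 -7.2] M [-0.08 -1.6  -0.06] w 0.0519
slot d,y,e mm [ 1.9  -0.04 -0.24] rpy deg [ 0.03 11.97 -0.04]
[ 0.013  0.003 -0.005 -0.     0.001  0.001]
```

Emit:
apply_moves(deltas=[[255,-0.15,0.013,-0.055,-0.003,-0.035,0],[255,-0.17,0.015,-0.06,-0.003,-0.035,0],[255,0,0,0,0,0,0]])

```text
time_s: 18.8
ee_pos: [0.5501, -0.1777, 0.0647]
eef_rot: [3.141, 0.14, -0.087]
force: [2.5, -0.2, -4.9]
grip_width: 0.0516
grip_force: 59.9
```

```bash
python3 - <<'E'
from station import ctrl
from hang import *
T0=state(ctrl)
E
```

```text
18.8 F [ 2.5 -0.2 -4.9] M [-0.01 -0.48 -0.03] w 0.0516
slot d,y,e mm [ 1.55 -0.05 -0.08] rpy deg [ 0.03  8.08 -0.04]
```

Emit:
apply_moves(deltas=[[255,-0.17,0.015,-0.075,-0.003,-0.035,0],[255,-0.17,0.015,-0.075,-0.003,-0.035,0],[255,0,0,0,0,0,0]])

```text
time_s: 19.1
ee_pos: [0.5467, -0.1774, 0.0631]
eef_rot: [3.141, 0.071, -0.087]
force: [-1.2, 0.1, -3.2]
grip_width: 0.0518
grip_force: 59.9
```

```bash
python3 - <<'E'
from station import ctrl
from hang import *
T0=state(ctrl)
E
```

```text
19.1 F [-1.2  0.1 -3.2] M [ 0.02  0.09 -0.03] w 0.0518
slot d,y,e mm [ 1.28 -0.05 -0.15] rpy deg [ 0.04  4.12 -0.03]
```

Tracking well. Next is the final swing to level and the press.

Emit:
apply_moves(deltas=[[255,-0.17,0.015,-0.085,-0.003,-0.035,0],[255,-0.17,0.015,-0.085,-0.003,-0.035,0],[255,0,0,0,0,0,0]])

```text
time_s: 19.4
ee_pos: [0.5437, -0.1772, 0.0615]
eef_rot: [3.141, 0.0, -0.087]
force: [0.1, 0.5, -0.5]
grip_width: 0.0517
grip_force: 59.9
```

```bash
python3 - <<'E'
from station import ctrl
from hang import *
T0=state(ctrl)
E
```

```text
19.4 F [ 0.1  0.5 -0.5] M [ 0.02 -0.15  0.07] w 0.0517
slot d,y,e mm [ 1.42 -0.05 -0.  ] rpy deg [ 0.04  0.05 -0.03]
```

Emit:
apply_moves(deltas=[[255,-0.03,0,-0.06,-0.001,-0.008,0],[255,0,0,-0.05,0,0,0],[255,0,0,0,0,0,0]])

```text
time_s: 19.7
ee_pos: [0.5436, -0.1772, 0.0615]
eef_rot: [3.14, -0.007, -0.086]
force: [-8.0, 3.1, 16.1]
grip_width: 0.0516
grip_force: 59.9
```

```bash
python3 - <<'E'
from station import ctrl
from hang import *
T0=state(ctrl)
E
```

```text
19.7 F [-8.   3.1 16.1] M [ 0.59  1.91 -0.03] w 0.0516
slot d,y,e mm [ 1.64 -0.07  0.14] rpy deg [ 0.02 -0.33 -0.01]
```

Emit:
apply_moves(deltas=[[255,0,0,-0.05,0,0,0],[255,0,0,0,0,0,0],[255,0,0,0.12,0,0.004,0],[255,0.02,0,0.1,0,0.004,0],[255,0,0,0.04,0,0,0],[255,0,0,0,0,0,0]])

```text
time_s: 20.3
ee_pos: [0.5435, -0.177, 0.0617]
eef_rot: [3.14, 0.0, -0.087]
force: [-0.7, -0.2, -4.6]
grip_width: 0.0518
grip_force: 59.9
```

```bash
python3 - <<'E'
from station import ctrl
from hang import *
T0=state(ctrl)
E
```

```text
20.3 F [-0.7 -0.2 -4.6] M [ 0.08  0.06 -0.06] w 0.0518
slot d,y,e mm [1.23 0.06 0.14] rpy deg [-0.    0.07 -0.02]
```

Emit:
apply_moves(deltas=[[255,0,0,0.1,0,0,0],[255,0,0,0.1,0,0,0],[255,0,0,0,0,0,0]])

```text
time_s: 20.6
ee_pos: [0.5431, -0.1769, 0.0627]
eef_rot: [3.14, 0.001, -0.087]
force: [4.3, -1.3, -23.5]
grip_width: 0.0518
grip_force: 59.9
```

```bash
python3 - <<'E'
from station import ctrl
from hang import *
T0=state(ctrl)
E
```

```text
20.6 F [  4.3  -1.3 -23.5] M [-0.37 -1.18 -0.06] w 0.0518
slot d,y,e mm [0.85 0.11 1.2 ] rpy deg [ 0.01  0.09 -0.03]
```

It holds against an 18 N upward pull, so it is latched. I'll set it down, release, rise to the aux block and square it with a centred squeeze.

Emit:
apply_moves(deltas=[[255,0,0,-0.1,0,0,0],[255,0,0,-0.1,0,0,0],[255,0,0,-0.02,0,0,0],[0,0,0,0,0,0,0],[0,0,0,0,0,0,0],[0,0,0,0,0,0,0],[0,0,0,0,0,0,0],[0,0,0,0,0,0,0]])

```text
time_s: 21.4
ee_pos: [0.5438, -0.1772, 0.0623]
eef_rot: [3.14, -0.001, -0.087]
force: [-0.1, -1.1, -0.2]
grip_width: 0.0882
grip_force: 0.0
```

Emit:
apply_moves(deltas=[[0,0.2,0,1.5,0,0,0],[0,0.2,0,1.5,0,0,0],[0,0.4,-0.07,1.5,0,0,0],[0,0,0,0,0,0,0],[0,0,0,0,0,0,0]], grip_force=20)

```text
time_s: 21.9
ee_pos: [0.5515, -0.1778, 0.1066]
eef_rot: [3.14, -0.001, -0.087]
force: [0.1, 0.2, 0.0]
grip_width: 0.0941
grip_force: 0.0
```

```bash
python3 - <<'E'
from station import ctrl
from hang import *
T0=state(ctrl);print(T0[:3,3]);wrist(ctrl,'w8')
C=hold(.001,0,0)@TC;print('contactor',C[:3,3],'want TCP',(C@[0,0,.0976,1])[:3])
E
```

```text
21.9 F [0.1 0.2 0. ] M [0.03 0.04 0.03] w 0.0941
slot d,y,e mm [ 9.3  -0.01 45.12] rpy deg [-0.02 -0.   -0.03]
[ 0.55148219 -0.17776166  0.10661891]
contactor [ 0.5512 -0.178   0.009 ] want TCP [ 0.5512 -0.178   0.1066]
```

Emit:
apply_moves(deltas=[[255,0,0,0,0,0,0],[255,0,0,0,0,0,0],[255,0,0,0,0,0,0],[255,0,0,0,0,0,0],[255,0,0,0,0,0,0],[255,0,0,0,0,0,0],[255,0,0,0,0,0,0],[255,0,0,0,0,0,0],[255,0,0,0,0,0,0],[255,0,0,0,0,0,0]])

```text
time_s: 22.95
ee_pos: [0.5517, -0.1779, 0.107]
eef_rot: [3.14, -0.001, -0.087]
force: [0.1, -0.5, -1.0]
grip_width: 0.0441
grip_force: 20.0
```

```bash
python3 - <<'E'
from station import ctrl
from hang import *
T0=state(ctrl);print(T0[:3,3]);wrist(ctrl,'w9')
E
```

```text
22.95 F [ 0.1 -0.5 -1. ] M [-0.02  0.1  -0.05] w 0.0441
slot d,y,e mm [ 9.5  -0.09 45.53] rpy deg [-0.02 -0.01 -0.03]
[ 0.55166909 -0.17785825  0.10702756]
```

Emit:
apply_moves(deltas=[[255,0,0,0.06,0,0,0],[255,0,0,0.06,0,0,0],[255,0,0,0,0,0,0]])

```text
time_s: 23.3
ee_pos: [0.5517, -0.1778, 0.1081]
eef_rot: [3.14, -0.001, -0.087]
force: [1.1, -0.4, -2.7]
grip_width: 0.0437
grip_force: 20.0
```

```bash
python3 - <<'E'
from station import ctrl
from hang import *
T0=state(ctrl);print(T0[:3,3])
E
```

```text
23.3 F [ 1.1 -0.4 -2.7] M [-0.03 -0.21  0.02] w 0.0437
slot d,y,e mm [ 9.48  0.02 46.61] rpy deg [-0.01 -0.01 -0.02]
[ 0.55166653 -0.17775375  0.10811066]
```

Emit:
apply_moves(deltas=[[255,0,0,0.1,0,0,0],[255,0,0,0,0,0,0]])

```text
time_s: 23.5
ee_pos: [0.5514, -0.1777, 0.1088]
eef_rot: [3.14, 0.0, -0.087]
force: [0.6, -0.2, -5.7]
grip_width: 0.044
grip_force: 20.0
```

Emit:
apply_moves(deltas=[[255,0,0,-0.12,0,0,0],[255,0,0,-0.12,0,0,0],[255,0,0,-0.02,0,0,0],[255,0,0,0,0,0,0]])

```text
time_s: 23.9
ee_pos: [0.5517, -0.1779, 0.1071]
eef_rot: [3.14, -0.001, -0.087]
force: [-2.9, 0.7, 4.3]
grip_width: 0.0443
grip_force: 20.0
```

```bash
python3 - <<'E'
from station import ctrl
from hang import *
T0=state(ctrl);print(T0[:3,3])
E
```

```text
23.9 F [-2.9  0.7  4.3] M [ 0.1   0.8  -0.04] w 0.0443
slot d,y,e mm [ 9.53 -0.14 45.57] rpy deg [-0.03 -0.02 -0.02]
[ 0.55168884 -0.17790136  0.10705763]
```

Emit:
apply_moves(deltas=[[255,0,0,0.03,0,0,0],[0,0,0,0,0,0,0],[0,0,0,0,0,0,0],[0,0,0,0,0,0,0],[0,0,0,0,0,0,0],[0,0,0,0,0,0,0],[0,0,0,2,0,0,0],[0,0,0,3.5,0,0,0],[0,0,0,3.5,0,0,0],[0,0,0,0,0,0,0]])

```text
time_s: 24.9
ee_pos: [0.5532, -0.1784, 0.2018]
eef_rot: [3.138, -0.008, -0.087]
force: [0.2, -0.5, 0.7]
grip_width: 0.0939
grip_force: 0.0
```

```bash
python3 - <<'E'
from station import ctrl
from hang import *
state(ctrl);a=wrist(ctrl,'w10');c=load('w10');cv2.imwrite('pics/w10.png',a)
C=hold(.001,0,0)@TC;W=lambda P:np.array(P)/1e3@C[:3,:3].T+C[:3,3]
inv=lambda X:((X-C[:3,3])@C[:3,:3]*1e3).round(2)
u=c.proj(W([(20,0,96)]))[0];print(u)
h=cv2.cvtColor(a,cv2.COLOR_BGR2HSV)
m=((h[...,0]>60)&(h[...,0]<90)&(h[...,1]>120)&(h[...,2]>20)).astype('uint8')
m[:, :int(u[0])-60]=0;m[:,int(u[0])+60:]=0;m[:int(u[1])-40]=0;m[int(u[1])+40:]=0
k=max(cv2.findContours(m,0,2)[0],key=cv2.contourArea);ys,xs=np.nonzero(m)
P=inv(c.at_z(np.c_[xs,ys],.105));print('green n',len(xs),'center',P.mean(0),'x',P[:,0].min(),P[:,0].max(),'y',P[:,1].min(),P[:,1].max())
# stripe yaw: mean x of the stripe per column vs y
cols=[(P[xs==x,1].mean(),P[xs==x,0].mean()) for x in np.unique(xs)][4:-4];cols=np.array(cols)
print('stripe yaw deg',np.degrees(np.arctan(-np.polyfit(cols[:,0],cols[:,1],1)[0])))
w=((h[...,1]<60)&(h[...,2]>100)).astype('uint8')
b0=c.proj(W([(34.5,0,75.5)]))[0];r=int(b0[1]);print('bridge px',b0,'row grey',a[r,int(b0[0])-30:int(b0[0])+31].mean(1).astype(int).tolist())
r=int(c.proj(W([(42,0,50)]))[0][1]);
E
```

```text
24.9 F [ 0.2 -0.5  0.7] M [-0.02  0.03  0.01] w 0.0939
slot d,y,e mm [ 11.38  -0.6  140.49] rpy deg [-0.14 -0.43 -0.02]
[320.84367641 191.71091897]
green n 434 center [20.12684332  0.06967742 96.        ] x 16.34 24.01 y -17.61 18.2
stripe yaw deg 0.12036867326832666
bridge px [320.81254426 171.38677435] row grey [161, 156, 107, 74, 62, 60, 60, 62, 61, 63, 62, 91, 150, 148, 151, 150, 152, 150, 150, 151, 150, 150, 152, 152, 151, 151, 150, 149, 151, 151, 150, 151, 148, 152, 149, 150, 149, 152, 150, 150, 149, 151, 151, 150, 149, 150, 150, 150, 150, 131, 83, 63, 61, 58, 60, 63, 59, 59, 55, 130, 157]
```

The block is now square (0.1°) and centred, and the unit is level and latched. The robot is clear, so I'll hand in.

```bash
python3 -c "
from station import ctrl
print(ctrl.hand_in())"
```

```text
the job is handed in; nothing more can be done
None
```

I clipped the aux block squarely onto the contactor and hung the unit latched on the rail between the breakers and terminals, tab on the near side; the robot has let go and stands clear, and I handed the job in at about 25 s.

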